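Insulation-test a batch of relay modules

TASK

Give the two or three relay modules lying in front of the grey test box their insulation test: open the box, lay every one of them flat on its floor, nothing standing above its rim, and close the lid fully. Only then turn the console's knob clockwise up to the white tab of the limit ring, without running past it, press the sprung treadle fully down to its stop and hold it there for at least three seconds, let it come up, and turn the knob back to its zero stop. Leave the lid shut with the modules inside, and leave the other things on the bench alone.

Things in the scene. Friction and masses are not known exactly. Their poses are not given: they have to be found in the camera images.
- test_box: Grey open-topped test box fixed to the bench, 108 (x) x 292 (y) x 46 high, walls and floor 4 thick, so the inside is 100 x 284 and 42 deep. Origin: centre of its underside; x points from the front wall to the hinged far wall, y along its length, z up. The hinge axis lies along the top of the far wall. Three modules fit side by side along y.
- lid (a joint): Angle of the box's lid: 0 shut, 0 to 0.3 at the start (shut or ajar), at most 2.0 (open, leaning away from the robot). Flat grey lid 7 thick covering the whole box (top at 53 above the bench when shut); a stiff friction hinge holds it wherever it is left, it turns with about 0.2 N m, so it can be raised by its handle, pushed further open from the front, and pushed shut from behind and above with the fingers.
- lid_hinge (a point): Point on the lid's hinge axis, middle of the box's length, top of the far wall.
- lid_handle (a point): Middle of the lid's black bar handle: a round bar 11 thick and 100 long along the box's y, 78 from the hinge axis (24 from the lid's front edge), 35 above the lid's outer face, on two posts.
- unit0: Relay module, white or grey plastic box 46 (x) x 72 (y) x 32 high (the body 30), 62 g, lying flat on the bench, its z up, its long axis roughly fore and aft. Origin: centre of the underside. Grasp across the 46 mm sides. None if absent in this run.
- unit1: A second relay module of the same size; see unit0.
- unit2: A third relay module of the same size; see unit0.
- console: Voltage console fixed to the bench: grey case 130 (x) x 140 (y) x 52 high with a black dial on its top. Origin: centre of its underside; the knob's vertical axis passes through it.
- knob (a joint): Knob angle, 0 at its zero stop, growing clockwise seen from above to 4.0 at the far stop; it stays where it is left (friction 0.03 N m). Starts between 0 and 0.25.
- knob_grip (a point): Point on the knob's axis at the height to grip, 78 above the bench. The knob is a 48 mm disc (its top 10 above the console top) carrying a bar grip 46 long, 15 wide, from 9 to 39 above the console top, with a white line towards its pointer end. The point's x axis points along the bar to the pointer end; at zero the bar points 2.356 rad counter-clockwise from the console's x axis.
- pointer (a point): Tip of the knob's white pointer, 34 from the knob's axis, 56 above the bench.
- limit_ring: Thin fixed aluminium ring of 43 mm radius round the knob with one white tab, pre-set to the test voltage. Origin: on the knob's axis at the console's top; x points to the tab. The tab stands 1.0 to 2.3 rad clockwise from the knob's zero. Ring and tab are at most 6 high.
- limit_mark (a point): Point at the inner end of the tab, 34 from the knob's axis; the pointer tip comes to it when the knob is set.
- treadle_base: Heavy steel base of the treadle, fixed, 130 (x) x 100 (y) x 10 thick; two cheeks at its far end carry the hinge, 45 beyond the origin in x and 32 up. Origin: centre of its underside.
- treadle (a joint): Treadle angle: 0 up (at rest), growing as it is pressed, 0.24 at its stop. A spring returns it; at the pad point it takes about 5 N to start and 10 to 11 N to hold at the stop.
- tread_pad (a point): Point to press, on the rubber top of the 74 mm wide tread, 85 from the hinge and 24 from the free front edge: about 62 above the bench at rest, 42 at the stop.
- driver_grey: Small screwdriver with dark grip, 169 long, lying on the bench; leave it alone. Origin: its middle, underside.
- stamp: Hand stamp, 73 high, standing; leave it alone. Origin: centre of the underside.
- grease_tin: Round flat tin, 70 across, 28 high; leave it alone. Origin: centre of the underside.
- timer: Small white timer, 60 x 62 x 23; leave it alone. Origin: centre of the underside.
Things that resemble listed ones, but are neither listed nor needed, are in the scene too. What is shaped like the unit2 but orange is not meant.

How it is judged:
By the outcome, as a careful person would: the job done as asked, in the order asked, and still so for the second after the job is handed in, with the robot touching nothing.
Of unit0, unit1, unit2 only 2 to 3 are there at a start; the rules pass over those that are not, and their reading is None.
At some moment in a run one of unit0, unit1, unit2 may be knocked a few centimetres aside while the robot is not near it.
Once in a run the grip may slacken for a moment while it holds something.
It also fails if it takes over 210 s, if anything falls off the work surface, if the arm or the gripper's body presses on something with over 40 N, if the wrist force passes 120 N, or if a joint passes its speed limit or range.

ROBOT

A 7-joint arm with a two-finger parallel gripper is mounted at the origin on a cart in front of the work surface, level with it; the furniture and walls round the work are solid. World frame = base frame: x ahead of the robot, y to its left, z up, the work surface at z = 0. Lengths are in m, angles in rad, forces in N, time in s.
With the tool pointing down it reaches from about 0.4 to 0.85 m from the base axis. Payload 10.4 kg.
Tool frame: the origin (TCP) lies on the centre line of the jaws, within the pads' length; the fingertips stand 11 mm ahead of it and the grasp point (between the pads) lies 8 mm behind it; z points along the fingers, y is the line along which they close (so a half turn about z gives the same grasp; the last joint's range is limited). The gripper opens to 87 mm and grips with 3 to 60 N. Pads are 19 mm wide; open, the fingers measure 117 mm over their backs; the gripper's body (75 mm by 190 mm) begins 51 mm behind the grasp point.
Start: joints at [-1.175, 0.332, -0.065, 1.46, 0.022, 1.35, -0.088], TCP at [0.254, 0.571, 0.234] pointing down, gripper open.
Joint ranges: [-2.6, 2.6], [-0.5, 2.12], [-1.47, 1.34], [0.16, 2.42], [-1.27, 4.41], [0.06, 2.06], [-2.6, 2.6]. Speed limits (rad/s): [2.22, 2.22, 2.79, 2.79, 3.14, 3.14, 3.14].

INTERFACE

Orientations are given as a unit quaternion [x, y, z, w].
In Python, from bench import r gives the robot as it stands.
- The arm moves only by the shell command python3 -m pendant 'ROWS' [OPENING] [FORCE]. ROWS is JSON, a list of rows, each a list of 4 numbers: the shift along the tool's x, y, z in m, then the turn about the tool's z in rad. A call has 1 to 8 rows; each row shifts and turns the commanded pose from where the row before left it, along the tool's axes as they then stand; what a row does not reach is not made up. A row lasts 1/12 s, in which the tool goes at most 41.7 mm and 7.16 degrees, less where a joint would pass 70% of its speed; a pose out of reach is approached as far as the arm can. A call with a gripper value outside its range is refused whole. OPENING is the opening, from 0 (shut) to 1 (fully open), set as the call begins (- or left out, the last holds). The fingers move at their own pace and stop on an object; FORCE is the grip in N (left out, the last holds). Time passes only in rows, so rows that do not move let the fingers close. It gives the time, the measured TCP pose, the force, the opening and the grip force at its end, in the units of the state.
- r.read_state(): the state, without advancing time (a new reading comes with each control period).
- r.camera(name): name is "scene" or "top" or "wrist"; returns a dict with "img" (400x640x3 uint8, red, green, blue), "camera_matrix" (3x3 intrinsics, pixels), "xyz" and "attitude" of the camera in the world. Camera axes: x right, y down, z forward; pixel columns grow to the right and rows downward; lengths in m; the calibration is good to about 2 mm. The wrist camera is an equidistant fisheye: a pixel r from the principal point sees the ray r / f radians off the axis. A picture is of the moment at which its call begins. There is no depth.
- r.close_job(): hands the job in; it is judged then, once.
Trained networks look in the newest picture that a camera, given by its name, has taken for a name from the list of things; names that differ only in an ending like _2 or _b are one class to them, and where a whole thing is asked for, a point or a joint stands for the part that bears it (a point fixed in the world has none). Each returns a list of dicts, best first, with "score" (0 to 1); they miss things now and then, are a little off and sometimes report something else, mostly with a low value. They report only what shows in the picture. A call takes as long as a camera call. They do not tell look-alikes from the thing itself.
- r.outline_of(thing, camera): "mask" (400x640 bool, what is visible of it) and "bbox" ([centre column, centre row, width, height] in pixels, round what is visible of it).
The state is a dict: "time": time; "joint_positions": joint angles; "joint_vel": joint speeds; "joint_torque": joint torques, N m; "ee_pos": TCP position; "eef_rot": TCP orientation; "ft_force": force on the tool from outside, world axes, zero at the start; "torque": the same for the moment, N m; "width": finger opening in m; "grip_force": force on a finger pad.
Only numpy, scipy, OpenCV 4.12 (cv2) and the standard library are available. Lean on these libraries where they do the work, as an engineer would, in place of code of your own. Each camera call takes 0.05 s, during which the arm holds its last target. There are 200 camera calls.

## Working session

There is one attempt and no reset: what is moved stays moved. The work goes in short steps, Python scripts to look and compute and a shell command to move; the robot and the scene stay as the last step left them, time stands still between calls to the robot, and variables do not carry over. Pictures are saved under pics/ and viewed, at most 14 in all, crops included, and the job is handed in when it is done.

```bash
ls; mkdir -p pics
cat > h.py <<'E'
import numpy as np, cv2
from scipy.spatial.transform import Rotation as R
from bench import r
def cam(n,save=None):
    c=r.camera(n)
    if save: cv2.imwrite('pics/'+save,c['img'][:,:,::-1])
    return c
def rot(c):
    a=np.array(c['attitude'],float)
    return a if a.shape==(3,3) else R.from_quat(a).as_matrix()
def px2w(c,u,v,z,fish=False):
    K=np.array(c['camera_matrix']);x=(u-K[0,2])/K[0,0];y=(v-K[1,2])/K[1,1]
    if fish:
        t=np.hypot(x,y);s=np.sin(t)/max(t,1e-9);d=np.array([x*s,y*s,np.cos(t)])
    else: d=np.array([x,y,1.])
    d=rot(c)@d;p=np.array(c['xyz']);return p+d*(z-p[2])/d[2]
def w2px(c,P,fish=False):
    K=np.array(c['camera_matrix']);q=rot(c).T@(np.array(P)-np.array(c['xyz']))
    if fish:
        t=np.arctan2(np.hypot(q[0],q[1]),q[2]);n=max(np.hypot(q[0],q[1]),1e-9);x,y=q[0]/n*t,q[1]/n*t
    else: x,y=q[0]/q[2],q[1]/q[2]
    return K[0,0]*x+K[0,2],K[1,1]*y+K[1,2]
E
python3 - <<'E'
from h import *
for n in('scene','top','wrist'):
    c=cam(n,n+'0.png');print(n,c['xyz'],c['attitude'],c['camera_matrix'])
    for t in['test_box','lid_handle','unit0','console','knob','limit_ring','treadle','limit_mark'][:]:
        try:
            o=r.outline_of(t,n);print(t,[(round(d['score'],2),np.round(d['bbox']).astype(int).tolist()) for d in o[:5]])
        except Exception as e: print(t,e)
print(r.read_state())
E
```

```text
pics
scene [-0.36924955  0.94602896  1.03500965] [-0.33313867  0.82322221 -0.42807003  0.1675705 ] [[493.79972869   0.         316.55484768]
 [  0.         493.79972869 199.60418981]
 [  0.           0.           1.        ]]
test_box [(0.78, [263, 239, 63, 56]), (0.66, [395, 186, 34, 10])]
lid_handle [(0.91, [264, 233, 59, 42]), (0.32, [303, 194, 12, 17]), (0.31, [357, 214, 52, 40])]
unit0 [(0.92, [290, 269, 20, 17]), (0.91, [312, 248, 28, 22])]
console [(0.81, [359, 214, 60, 44])]
knob []
limit_ring [(0.64, [346, 206, 7, 9])]
treadle [(0.87, [397, 184, 39, 13])]
limit_mark []
top [ 0.49580951 -0.07455774  1.29812625] [-0.69731275  0.7155728  -0.02210777  0.03495335] [[401.81999001   0.         316.9954981 ]
 [  0.         401.81999001 199.04393571]
 [  0.           0.           1.        ]]
test_box [(0.88, [230, 200, 93, 39])]
lid_handle [(0.72, [228, 202, 99, 41]), (0.57, [229, 202, 96, 38]), (0.15, [346, 248, 19, 13])]
unit0 [(0.9, [274, 246, 19, 26]), (0.85, [238, 255, 22, 25]), (0.61, [184, 250, 17, 22])]
console [(0.66, [346, 245, 47, 48])]
knob [(0.58, [346, 249, 14, 12])]
l
[... 492 characters left out ...]
_positions': array([-1.1746223 ,  0.33218277, -0.06471424,  1.46014229,  0.02160139,
        1.34988086, -0.08850667]), 'joint_vel': array([-0.00046674, -0.00048164,  0.00029278, -0.00123797,  0.00064969,
        0.00077242,  0.0005564 ]), 'joint_torque': array([ 1.17405145e-05, -6.23027372e+01,  2.46532430e-02, -3.90126336e+01,
       -6.11262582e-02,  3.14636214e-02,  2.00291879e-05]), 'ee_pos': array([0.25413047, 0.57101076, 0.23356611]), 'eef_rot': array([ 2.07854848e-01,  9.78159680e-01,  4.15986485e-05, -1.94535899e-06]), 'ft_force': array([ 0.0988225 ,  0.29953696, -0.30389022]), 'torque': array([ 0.002609  , -0.07254017,  0.02234124]), 'grip_force': 0.0, 'width': 0.08722419305848239}
```

Run:
```python
import cv2
a=cv2.imread('pics/top0.png')[150:310,150:470];cv2.imwrite('pics/top0c.png',cv2.resize(a,(800,400),interpolation=cv2.INTER_CUBIC))
```

```text
(no output)
```

View pics/top0c.png

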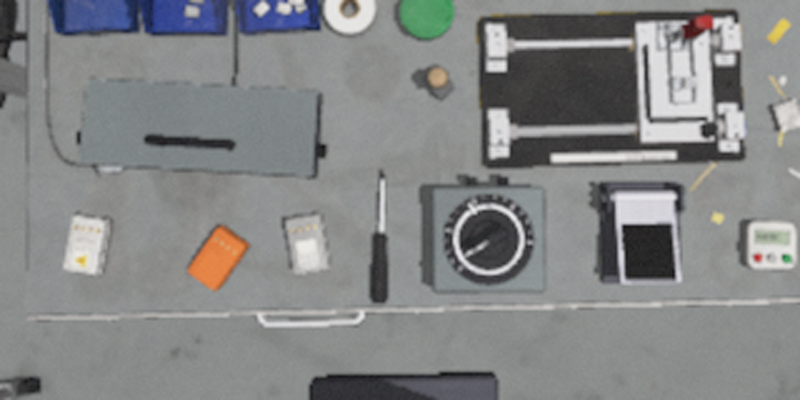

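View pics/scene0.png

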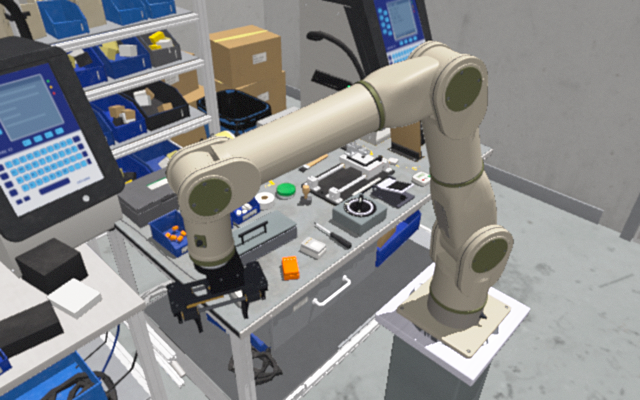

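The top crop (2.5x, offset 150,150) shows three unit-like candidates: a white module at (185,248), an orange look-alike at (237,253), which I reject, and a light grey module at (272,247). That leaves two units. The box is at (230,201), the console at (346,246) and the treadle at (409,246). Next I compute poses.

```bash
cat >> h.py <<'E'
def quad(m): # min-area rect of a mask
    return cv2.boxPoints(cv2.minAreaRect(np.argwhere(m)[:,::-1].astype(np.float32)))
E
python3 - <<'E'
from h import *
c=cam('top')
for t,z in[('test_box',.053),('unit0',.03),('console',.052),('treadle',.06),('knob',.09),('driver_grey',.01),('stamp',.05)]:
    for d in r.outline_of(t,'top')[:3]:
        q=quad(d['mask']);P=np.array([px2w(c,u,v,z)[:2] for u,v in q]);e=P[1]-P[0],P[2]-P[1]
        e=sorted(e,key=np.linalg.norm)[-1]
        print(t,round(d['score'],2),'ctr',P.mean(0).round(3),'long',np.linalg.norm(P[1]-P[0]).round(3),np.linalg.norm(P[2]-P[1]).round(3),'yaw',round(np.degrees(np.arctan2(e[1],e[0])),1), P.round(3).tolist() if t in('test_box','console') else '')
f=lambda x,y,z:px2w(c,150+x/2.5,150+y/2.5,z).round(3)
print('knob line',f(465,251,.06),f(487,242,.09),'tab',f(472,207,.055),'ring',f(487,239,.055))
print('handle',f(147,139,.085),f(233,145,.085))
print('box corners',[f(*p,.053) for p in((85,80),(322,92),(317,177),(80,160))])
print('console corners',[f(*p,.052) for p in((432,184),(545,184),(545,292),(432,290))])
print('tread',[f(*p,.06) for p in((624,224),(674,224),(681,281),(620,284))])
E
```

```text
test_box 0.63 ctr [0.598 0.221] long 0.12 0.316 yaw -93.4 [[0.547, 0.38], [0.667, 0.376], [0.648, 0.061], [0.529, 0.067]]
unit0 0.82 ctr [0.448 0.091] long 0.049 0.071 yaw -171.5 
unit0 0.76 ctr [0.435 0.205] long 0.074 0.05 yaw -34.7 
console 0.69 ctr [0.599 0.224] long 0.108 0.295 yaw -94.7 [[0.557, 0.373], [0.665, 0.368], [0.641, 0.073], [0.533, 0.081]]
console 0.62 ctr [ 0.458 -0.133] long 0.142 0.138 yaw -91.5 [[0.528, -0.064], [0.525, -0.206], [0.387, -0.201], [0.39, -0.06]]
console 0.29 ctr [0.456 0.361] long 0.076 0.053 yaw -10.3 [[0.424, 0.394], [0.499, 0.38], [0.488, 0.328], [0.414, 0.342]]
treadle 0.94 ctr [ 0.448 -0.327] long 0.075 0.114 yaw -178.5 
knob 0.56 ctr [ 0.453 -0.132] long 0.041 0.044 yaw -118.0 
driver_grey 0.66 ctr [0.444 0.002] long 0.019 0.142 yaw 178.7 
stamp 0.42 ctr [ 0.647 -0.078] long 0.023 0.034 yaw -144.9 
knob line [ 0.437 -0.107  0.06 ] [ 0.449 -0.133  0.09 ] tab [ 0.491 -0.118  0.055] ring [ 0.451 -0.135  0.055]
handle [0.583 0.276 0.085] [0.573 0.171 0.085]
box corners [array([0.662, 0.363, 0.053]), array([0.638, 0.065, 0.053]), array([0.532, 0.073, 0.053]), array([0.561, 0.369, 0.053])]
console corners [array([ 0.52 , -0.069,  0.052]), array([ 0.517, -0.209,  0.052]), array([ 0.385, -0.204,  0.052]), array([ 0.39 , -0.066,  0.052])]
tread [array([ 0.465, -0.302,  0.06 ]), array([ 0.464, -0.363,  0.06 ]), array([ 0.395, -0.369,  0.06 ]), array([ 0.393, -0.295,  0.06 ])]
```

```bash
cat >> h.py <<'E'
def to(x,y,z,yaw=None):
    """print tool-frame shift to reach TCP (x,y,z), and turn so tool y points at yaw(deg, mod 180)"""
    s=r.read_state();M=R.from_quat(s['eef_rot']).as_matrix()
    d=M.T@(np.array([x,y,z])-s['ee_pos']);a=np.degrees(np.arctan2(M[1,1],M[0,1]))
    print('t',round(s['time'],1),'tcp',s['ee_pos'].round(4),'yawY',round(a,1),'j7',s['joint_positions'][6].round(2),'F',s['ft_force'].round(1),'w',round(s['width'],4),'| shift',d.round(4),'n',np.ceil(np.linalg.norm(d)/.04),end=' ')
    if yaw is not None:
        t=(a-yaw+90)%180-90;print('turn',round(np.radians(t),3),'or',round(np.radians(t-180*np.sign(t)),3),end='')
    print()
E
python3 -m pendant '[[-0.0363,-0.01575,0.0025,0],[-0.0363,-0.01575,0.0025,0],[-0.0363,-0.01575,0.0025,0],[-0.0363,-0.01575,0.0025,0],[-0.0363,-0.01575,0.0025,0],[-0.0363,-0.01575,0.0025,0]]'
python3 -m pendant '[[-0.0363,-0.01575,0.0025,0],[-0.0363,-0.01575,0.0025,0],[-0.0363,-0.01575,0.0025,0],[-0.0363,-0.01575,0.0025,0],[-0.0363,-0.01575,0.0025,0],[-0.0363,-0.01575,0.0025,0]]'
python3 -m pendant '[[0,0,0,0.12],[0,0,0,0.12],[0,0,0,0.12],[0,0,0,0.12],[0,0,0,0.12]]'
python3 -m pendant '[[0,0,0,0.12],[0,0,0,0.12],[0,0,0,0.12],[0,0,0,0.12],[0,0,0,0.12],[0,0,0,0]]'
python3 - <<'E'
from h import *
to(.575,.221,.2,-4.6)
c=cam('wrist','w1.png');print(c['xyz'])
for p in((.575,.221,.088),(.665,.36,.053),(.53,.07,.053)):print(w2px(c,p,True))
E
```

```text
time: 2.25
ee_pos: [0.4158, 0.3945, 0.2187]
eef_rot: [0.208, 0.978, 0.0, 0.0]
ft_force: [0.6, 0.7, 0.0]
width: 0.087
grip_force: 0.0
time: 2.75
ee_pos: [0.5763, 0.2196, 0.2037]
eef_rot: [0.208, 0.978, 0.0, 0.0]
ft_force: [0.1, 0.8, 0.1]
width: 0.0867
grip_force: 0.0
time: 3.17
ee_pos: [0.5753, 0.2212, 0.2035]
eef_rot: [0.49, 0.872, 0.0, -0.0]
ft_force: [0.3, 0.4, 0.3]
width: 0.0871
grip_force: 0.0
time: 3.67
ee_pos: [0.5752, 0.2213, 0.2036]
eef_rot: [0.726, 0.688, 0.0, 0.0]
ft_force: [0.4, 0.3, 0.3]
width: 0.0872
grip_force: 0.0
t 3.7 tcp [0.5752 0.2213 0.2036] yawY -3.1 j7 -0.4 F [0.4 0.3 0.3] w 0.0872 | shift [-0.0004 -0.0002  0.0036] n 1.0 turn 0.027 or -3.115
[0.57844545 0.29257815 0.35503816]
(np.float64(319.58236801109604), np.float64(199.80681680238544))
(np.float64(403.350972148198), np.float64(49.860030710630184))
(np.float64(288.48122977041606), np.float64(316.4205004142929))
```

View pics/w1.png

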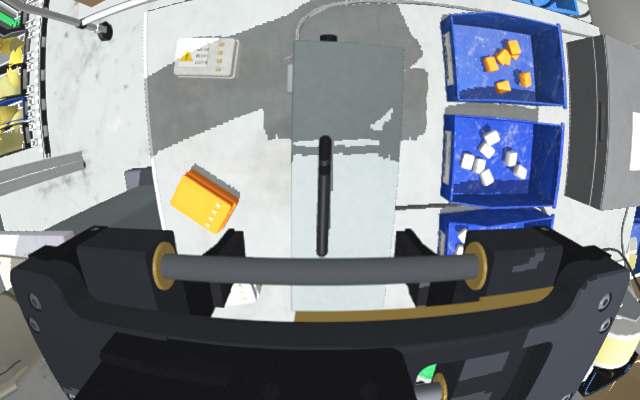

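The wrist view shows the handle from (325,138) to (322,252), 3 px off the prediction, so the lid is nearly shut. The white module is at (207,58), and the orange one at (204,200) is rejected. Descending onto the handle.

```bash
python3 -m pendant '[[-0.002,0.003,0.03,0.027],[0,0,0.03,0],[0,0,0.03,0],[0,0,0.015,0],[0,0,0.015,0]]' 
python3 -m pendant '[[0,0,0,0],[0,0,0,0],[0,0,0,0],[0,0,0,0],[0,0,0,0],[0,0,0,0],[0,0,0,0],[0,0,0,0]]' 0 20
python3 - <<'E'
from h import *
to(.578,.2235,.08,-4.6)
E
```

```text
time: 4.13
ee_pos: [0.5774, 0.2188, 0.0818]
eef_rot: [0.731, 0.682, -0.001, -0.0]
ft_force: [-0.6, -0.0, 0.9]
width: 0.087
grip_force: 0.0
time: 4.8
ee_pos: [0.5782, 0.2192, 0.0838]
eef_rot: [0.733, 0.68, 0.0, -0.0]
ft_force: [-0.8, -0.2, 0.6]
width: 0.0416
grip_force: 0.0
t 4.8 tcp [0.5782 0.2192 0.0838] yawY -4.3 j7 -0.38 F [-0.8 -0.2  0.6] w 0.0416 | shift [ 0.0043 -0.0006  0.0038] n 1.0 turn 0.006 or -3.136
```

```bash
python3 -m pendant '[[0,0,0.003,0],[0,0,0,0],[0,0,0,0],[0,0,0,0],[0,0,0,0],[0,0,0,0],[0,0,0,0],[0,0,0,0]]' 0 20
python3 - <<'E'
from h import *
to(.578,.2235,.08,-4.6)
h=np.array([54,0]);ca,sa=np.cos(np.radians(4.6)),np.sin(np.radians(4.6))
# incremental arc: forward(+box x), up per 0.16 rad
rr=np.hypot(78,42);a0=np.arctan2(42,78)
th=np.arange(0,1.81,.16);x=-rr*np.cos(a0+th);z=rr*np.sin(a0+th)
print(np.c_[th[1:],np.diff(x),np.diff(z)].round(1).tolist())
E
```

```text
time: 5.47
ee_pos: [0.5783, 0.219, 0.0805]
eef_rot: [0.733, 0.68, 0.0, 0.0]
ft_force: [2.5, -0.3, -1.7]
width: 0.0098
grip_force: 19.9
t 5.5 tcp [0.5783 0.219  0.0805] yawY -4.3 j7 -0.38 F [ 2.5 -0.3 -1.7] w 0.0098 | shift [ 0.0044 -0.0007  0.0005] n 1.0 turn 0.005 or -3.136
[[0.2, 7.7, 11.9], [0.3, 9.5, 10.5], [0.5, 11.0, 8.9], [0.6, 12.3, 7.0], [0.8, 13.3, 4.9], [1.0, 13.9, 2.8], [1.1, 14.1, 0.5], [1.3, 14.1, -1.7], [1.4, 13.6, -4.0], [1.6, 12.8, -6.1], [1.8, 11.7, -8.0]]
```

```bash
python3 -m pendant '[[0,0.0077,-0.0119,0],[0,0.0095,-0.0105,0],[0,0.011,-0.0089,0]]' 0 25
python3 -m pendant '[[0,0.0123,-0.007,0],[0,0.0133,-0.0049,0],[0,0.0139,-0.0028,0],[0,0.0141,-0.0005,0]]'
python3 -m pendant '[[0,0.0141,0.0017,0],[0,0.0136,0.004,0],[0,0.0128,0.0061,0],[0,0,0,0]]'
python3 - <<'E'
from h import *
to(.578,.2235,.08,-4.6)
E
```

```text
time: 5.72
ee_pos: [0.6064, 0.2165, 0.11]
eef_rot: [0.733, 0.68, -0.001, 0.0]
ft_force: [12.7, 2.1, -31.5]
width: 0.0097
grip_force: 27.5
time: 6.05
ee_pos: [0.6582, 0.2124, 0.1258]
eef_rot: [0.733, 0.68, -0.002, -0.001]
ft_force: [-5.7, -1.6, -3.1]
width: 0.01
grip_force: 25.1
time: 6.38
ee_pos: [0.7016, 0.2088, 0.1143]
eef_rot: [0.734, 0.68, -0.0, 0.0]
ft_force: [3.2, -1.4, -0.4]
width: 0.0098
grip_force: 25.0
t 6.4 tcp [0.7016 0.2088 0.1143] yawY -4.4 j7 -0.29 F [ 3.2 -1.4 -0.4] w 0.0098 | shift [ 0.0053 -0.1244  0.0342] n 4.0 turn 0.004 or -3.138
```

```bash
python3 -m pendant '[[0,0,0,0],[0,0,0,0],[0,0,0,0],[0,0,-0.025,0],[0,0,-0.035,0],[0,0,-0.035,0],[0,0,-0.035,0]]' 0.25
python3 - <<'E'
from h import *
to(.448,.091,.2,98.5)
E
python3 -m pendant '[[0.0108,-0.035,0,0],[0.0108,-0.035,0,0],[0.0108,-0.035,0,0],[0.0108,-0.035,0,0],[0.0108,-0.035,0,0],[0.0108,-0.035,0,0],[0.0108,-0.035,0,0]]' 1
python3 - <<'E'
from h import *
to(.448,.091,.2,98.5)
E
```

```text
time: 6.97
ee_pos: [0.6991, 0.2104, 0.2472]
eef_rot: [0.733, 0.68, 0.0, -0.0]
ft_force: [1.3, 0.1, 0.5]
width: 0.0216
grip_force: 0.0
t 7.0 tcp [0.6991 0.2104 0.2472] yawY -4.3 j7 -0.31 F [1.3 0.1 0.5] w 0.0216 | shift [-0.1377 -0.2416  0.0473] n 8.0 turn 1.348 or -1.793
time: 7.55
ee_pos: [0.4589, 0.3042, 0.2456]
eef_rot: [0.733, 0.681, 0.0, -0.0]
ft_force: [0.3, 0.8, 0.5]
width: 0.0603
grip_force: 0.0
t 7.5 tcp [0.4589 0.3042 0.2456] yawY -4.2 j7 -0.7 F [0.3 0.8 0.5] w 0.0603 | shift [-0.2135  0.0049  0.0454] n 6.0 turn 1.349 or -1.793
```

```bash
python3 -m pendant '[[0.03,0,0,0.12],[0.03,0,0,0.12],[0,0,0,0.12],[0,0,0,0.12],[0,0,0,0.12],[0,0,0,0.12],[0,0,0,0.12]]' 1
python3 -m pendant '[[0,0,0,0.12],[0,0,0,0.12],[0,0,0,0.12],[0,0,0,0.12],[0,0,0,0.12],[0,0,0,0.12],[0,0,0,0.12],[0,0,0,0]]'
python3 - <<'E'
from h import *
to(.456,.361,.2,79.7)
c=cam('wrist','w2.png')
print(w2px(c,(.456,.361,.03),True))
for d in r.outline_of('unit0','wrist')[:4]:
    q=quad(d['mask']);P=np.array([px2w(c,u,v,.03,True)[:2] for u,v in q])
    e=sorted([P[1]-P[0],P[2]-P[1]],key=np.linalg.norm)
    print(round(d['score'],2),P.mean(0).round(3),[np.linalg.norm(k).round(3) for k in e],'yaw',np.degrees(np.arctan2(e[1][1],e[1][0])).round(1),c['img'][d['mask']].mean(0).round(),np.array(d['bbox']).round())
E
```

```text
time: 8.13
ee_pos: [0.4687, 0.3631, 0.2456]
eef_rot: [0.948, 0.32, -0.0, -0.0]
ft_force: [-0.1, 0.3, -0.1]
width: 0.0865
grip_force: 0.0
time: 8.8
ee_pos: [0.4688, 0.3631, 0.2455]
eef_rot: [0.996, -0.094, -0.0, -0.0]
ft_force: [-0.2, -1.3, 0.6]
width: 0.0871
grip_force: 0.0
t 8.8 tcp [0.4688 0.3631 0.2455] yawY -100.8 j7 -2.39 F [-0.2 -1.3  0.6] w 0.0871 | shift [-0.0121  0.0045  0.0455] n 2.0 turn -0.009 or 3.132
(np.float64(323.00176098618573), np.float64(187.52725036106466))
0.87 [0.459 0.374] [np.float64(0.046), np.float64(0.074)] yaw 170.9 [221. 221. 213.] [314. 188.  40.  58.]
0.8 [0.439 0.211] [np.float64(0.057), np.float64(0.071)] yaw -37.0 [228. 161.  64.] [438. 177.  55.  65.]
0.59 [0.453 0.101] [np.float64(0.06), np.float64(0.081)] yaw -166.3 [201. 201. 199.] [508. 157.  42.  56.]
```

View pics/w2.png

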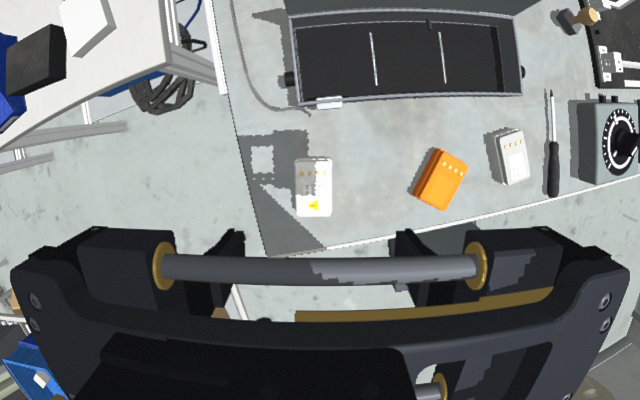

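The wrist view shows the box open, with a black floor at (405,60). The white module is at (314,188), the orange look-alike at (438,177), and the grey-white module at (508,157). I take the white one.

```bash
python3 -m pendant '[[-0.0115,-0.0079,0.03,-0.03],[0,0,0.035,0],[0,0,0.035,0],[0,0,0.035,0],[0,0,0.035,0],[0,0,0.03,0],[0,0,0.0295,0],[0,0,0,0]]' 1
python3 -m pendant '[[0,0,0,0],[0,0,0,0],[0,0,0,0],[0,0,0,0],[0,0,0,0],[0,0,0,0],[0,0,0,0],[0,0,0,0]]' 0.4 25
python3 -m pendant '[[0,0,0,0],[0,0,0,0],[0,0,0,0],[0,0,0,0],[0,0,0,0]]' 0.3 25
python3 - <<'E'
from h import *
to(.459,.373,.016,80.9)
E
```

```text
time: 9.57
ee_pos: [0.4591, 0.3728, 0.0132]
eef_rot: [0.997, -0.075, -0.0, 0.0]
ft_force: [0.2, -0.7, -0.5]
width: 0.0869
grip_force: 0.0
time: 10.23
ee_pos: [0.4597, 0.373, 0.0159]
eef_rot: [0.997, -0.077, 0.0, -0.0]
ft_force: [-0.4, -0.5, 0.7]
width: 0.0462
grip_force: 25.0
time: 10.65
ee_pos: [0.4597, 0.3729, 0.0159]
eef_rot: [0.997, -0.077, -0.0, -0.0]
ft_force: [-1.1, -0.3, 3.5]
width: 0.046
grip_force: 25.0
t 10.7 tcp [0.4597 0.3729 0.0159] yawY -98.8 j7 -2.3 F [-1.1 -0.3  3.5] w 0.046 | shift [-0.0007  0.0001 -0.0001] n 1.0 turn 0.005 or -3.137
```

```bash
python3 -m pendant '[[0,0,-0.02,0],[0,0,-0.035,0],[0,0,-0.035,0],[0,0,-0.035,0],[0,0,0,0]]'
python3 - <<'E'
from h import *
to(.603,.299,.14,85.4)
c=cam('wrist','w3.png')
ca,sa=np.cos(np.radians(-4.6)),np.sin(np.radians(-4.6))
L=lambda x,y,z:w2px(c,(.599+ca*x-sa*y,.219+sa*x+ca*y,z),True)
im=c['img'][:,:,::-1].copy()
for x in(-.054,.054,-.05,.05):
  for y in(-.146,.146,-.142,.142):
    if (abs(x)>.052)==(abs(y)>.144):
      u,v=L(x,y,.046);cv2.circle(im,(int(u),int(v)),2,(0,0,255),-1)
cv2.imwrite('pics/w3.png',im)
E
```

```text
time: 11.07
ee_pos: [0.4626, 0.3748, 0.1476]
eef_rot: [0.997, -0.077, 0.003, -0.004]
ft_force: [1.0, 1.0, -0.2]
width: 0.0459
grip_force: 25.0
t 11.1 tcp [0.4626 0.3748 0.1476] yawY -98.9 j7 -2.35 F [ 1.   1.  -0.2] w 0.0459 | shift [0.1504 0.0533 0.008 ] n 4.0 turn -0.075 or 3.067
```

View pics/w3.png

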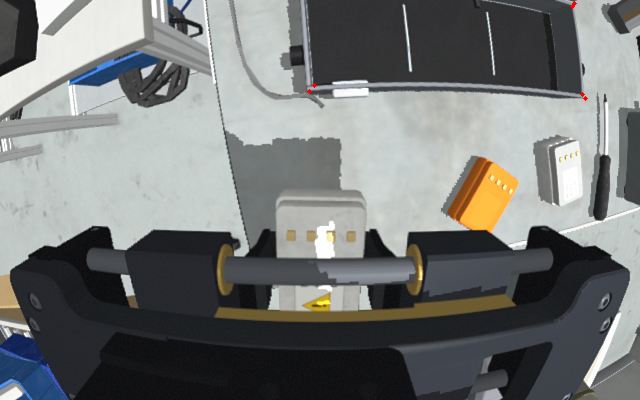

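The module is held. The projected box corners match the picture to about 4 px. Placing it in the box.

```bash
python3 -m pendant '[[0.0375,0.0133,0,-0.025],[0.0375,0.0133,0,-0.025],[0.0375,0.0133,0,-0.025],[0.0375,0.0133,0,0],[0,0,0,0],[0,0,0,0]]'
python3 - <<'E'
from h import *
to(.603,.300,.021,85.4)
E
```

```text
time: 11.62
ee_pos: [0.6039, 0.2995, 0.1385]
eef_rot: [0.999, -0.042, -0.001, 0.001]
ft_force: [-0.3, 0.1, -0.3]
width: 0.046
grip_force: 25.0
t 11.6 tcp [0.6039 0.2995 0.1385] yawY -94.8 j7 -2.01 F [-0.3  0.1 -0.3] w 0.046 | shift [-0.0008 -0.0008  0.1175] n 3.0 turn -0.003 or 3.138
```

```bash
python3 -m pendant '[[0,0,0.03,0],[0,0,0.03,0],[0,0,0.025,0],[0,0,0.015,0],[0,0,0.01,0],[0,0,0.005,0],[0,0,0,0],[0,0,0,0]]'
python3 - <<'E'
from h import *
to(.603,.300,.021,85.4)
E
```

```text
time: 12.28
ee_pos: [0.603, 0.303, 0.0269]
eef_rot: [0.999, -0.04, 0.001, -0.0]
ft_force: [0.3, 0.3, -0.3]
width: 0.046
grip_force: 25.0
t 12.3 tcp [0.603  0.303  0.0269] yawY -94.5 j7 -1.97 F [ 0.3  0.3 -0.3] w 0.046 | shift [0.0003 0.003  0.0058] n 1.0 turn 0.001 or -3.14
```

```bash
python3 -m pendant '[[0,0.002,0.004,0],[0,0,0.002,0],[0,0,0,0],[0,0,0,0]]'
python3 -m pendant '[[0,0,0,0],[0,0,0,0],[0,0,0,0],[0,0,0,0]]' 0.7
python3 -m pendant '[[0,0,-0.02,0],[0,0,-0.035,0],[0,0,-0.035,0],[0,0,-0.035,0],[0,0,-0.035,0],[0,0,0,0]]'
python3 - <<'E'
from h import *
to(.453,.101,.18,98.5)
c=cam('top')
for d in r.outline_of('unit0','top')[:4]:
    q=quad(d['mask']);P=np.array([px2w(c,u,v,.03)[:2] for u,v in q])
    e=sorted([P[1]-P[0],P[2]-P[1]],key=np.linalg.norm)
    print(round(d['score'],2),P.mean(0).round(3),[np.linalg.norm(k).round(3) for k in e],'yaw',np.degrees(np.arctan2(e[1][1],e[1][0])).round(1),c['img'][d['mask']].mean(0).round(),np.array(d['bbox']).round())
E
```

```text
time: 12.62
ee_pos: [0.6024, 0.3006, 0.0201]
eef_rot: [0.999, -0.04, 0.0, -0.0]
ft_force: [0.0, 0.2, -0.9]
width: 0.046
grip_force: 25.0
time: 12.95
ee_pos: [0.6023, 0.3007, 0.0199]
eef_rot: [0.999, -0.04, 0.0, -0.0]
ft_force: [-0.5, -1.0, 0.4]
width: 0.0594
grip_force: 0.0
time: 13.45
ee_pos: [0.6053, 0.3016, 0.188]
eef_rot: [0.999, -0.04, 0.005, -0.003]
ft_force: [0.4, -0.1, 1.9]
width: 0.0608
grip_force: 0.0
t 13.4 tcp [0.6053 0.3016 0.188 ] yawY -94.6 j7 -2.02 F [ 0.4 -0.1  1.9] w 0.0608 | shift [-0.136   0.2121  0.0054] n 7.0 turn -0.228 or 2.914
0.87 [0.45  0.093] [np.float64(0.044), np.float64(0.069)] yaw -169.6 [198. 196. 192.] [276. 246.  15.  19.]
0.83 [0.435 0.206] [np.float64(0.048), np.float64(0.072)] yaw -34.7 [221. 132.  74.] [237. 255.  21.  23.]
0.61 [0.582 0.286] [np.float64(0.039), np.float64(0.074)] yaw -45.9 [173. 171. 166.] [207. 208.  16.  23.]
```

```bash
python3 -m pendant '[[-0.0197,0.0313,0,0],[-0.0197,0.0313,0,0],[-0.0197,0.0313,0,0],[-0.0197,0.0313,0,0],[-0.0197,0.0313,0,0],[-0.0197,0.0313,0,0],[-0.0197,0.0313,0,0]]' 1
python3 -m pendant '[[0,0,0,-0.085],[0,0,0,-0.085],[0,0,0,-0.085],[0,0,0,0]]' 1
python3 - <<'E'
from h import *
to(.45,.095,.1,100)
c=cam('wrist','w4.png')
for d in r.outline_of('unit0','wrist')[:4]:
    q=quad(d['mask']);P=np.array([px2w(c,u,v,.03,True)[:2] for u,v in q])
    e=sorted([P[1]-P[0],P[2]-P[1]],key=np.linalg.norm)
    print(round(d['score'],2),P.mean(0).round(3),[np.linalg.norm(k).round(3) for k in e],'yaw',np.degrees(np.arctan2(e[1][1],e[1][0])).round(1),c['img'][d['mask']].mean(0).round(),np.array(d['bbox']).round())
E
```

```text
time: 14.13
ee_pos: [0.4454, 0.0918, 0.1782]
eef_rot: [0.999, -0.039, -0.001, 0.001]
ft_force: [0.5, -1.1, 0.2]
width: 0.0862
grip_force: 0.0
time: 14.47
ee_pos: [0.4466, 0.0929, 0.1787]
eef_rot: [0.996, 0.09, -0.001, 0.0]
ft_force: [1.2, 0.4, -0.6]
width: 0.0866
grip_force: 0.0
t 14.5 tcp [0.4466 0.0929 0.1787] yawY -79.7 j7 -1.7 F [ 1.2  0.4 -0.6] w 0.0866 | shift [ 0.0038 -0.0014  0.0787] n 2.0 turn 0.005 or -3.136
0.87 [0.452 0.093] [np.float64(0.045), np.float64(0.074)] yaw -168.6 [212. 213. 210.] [321. 185.  46.  69.]
0.83 [0.439 0.203] [np.float64(0.045), np.float64(0.079)] yaw -39.3 [216. 121.  47.] [216. 179.  74.  74.]
0.67 [0.596 0.296] [np.float64(0.061), np.float64(0.075)] yaw -4.8 [239. 240. 233.] [158.  27.  56.  55.]
```

View pics/w4.png

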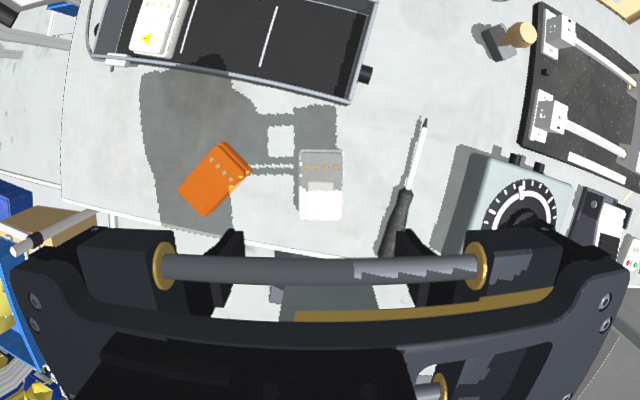

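The white module lies flat in the box's left slot at (158,27). The grey module is at (321,185) and is clear of both the orange one (216,179) and the screwdriver (405,190).

```bash
python3 -m pendant '[[0.0053,0.001,0.03,-0.02],[0,0,0.035,0],[0,0,0.035,0],[0,0,0.035,0],[0,0,0.02,0],[0,0,0.0075,0],[0,0,0,0],[0,0,0,0]]' 1
python3 -m pendant '[[0,0,0,0],[0,0,0,0],[0,0,0,0],[0,0,0,0],[0,0,0,0],[0,0,0,0],[0,0,0,0],[0,0,0,0]]' 0.3 25
python3 -m pendant '[[0,0,0,0],[0,0,0,0]]'
python3 -m pendant '[[0,0,-0.02,0],[0,0,-0.035,0],[0,0,-0.035,0],[0,0,-0.035,0],[0,0,0,0]]'
python3 - <<'E'
from h import *
to(.592,.144,.14,85.4)
E
```

```text
time: 15.23
ee_pos: [0.4532, 0.093, 0.0178]
eef_rot: [0.995, 0.097, 0.0, 0.0]
ft_force: [0.5, 0.2, -0.3]
width: 0.0872
grip_force: 0.0
time: 15.9
ee_pos: [0.4529, 0.0931, 0.0173]
eef_rot: [0.995, 0.098, 0.0, -0.0]
ft_force: [-0.1, -0.1, 2.6]
width: 0.0461
grip_force: 25.0
time: 16.07
ee_pos: [0.4529, 0.0931, 0.0173]
eef_rot: [0.995, 0.098, -0.0, -0.0]
ft_force: [-0.8, 0.5, 2.6]
width: 0.046
grip_force: 25.0
time: 16.48
ee_pos: [0.4559, 0.0937, 0.1481]
eef_rot: [0.995, 0.097, 0.004, -0.002]
ft_force: [1.2, -0.5, 0.0]
width: 0.0454
grip_force: 25.0
t 16.5 tcp [0.4559 0.0937 0.1481] yawY -78.8 j7 -1.65 F [ 1.2 -0.5  0. ] w 0.0454 | shift [ 0.1432 -0.0229  0.0093] n 4.0 turn 0.275 or -2.866
```

```bash
python3 -m pendant '[[0.0358,-0.0057,0,0],[0.0358,-0.0057,0,0],[0.0358,-0.0057,0,0],[0.0358,-0.0057,0,0],[0,0,0,0.09],[0,0,0,0.09],[0,0,0,0.09],[0,0,0,0]]'
python3 - <<'E'
from h import *
to(.592,.144,.022,85.4)
E
```

```text
time: 17.15
ee_pos: [0.5887, 0.1431, 0.1415]
eef_rot: [0.999, -0.039, -0.0, 0.0]
ft_force: [-0.1, -0.1, 0.8]
width: 0.046
grip_force: 25.0
t 17.1 tcp [0.5887 0.1431 0.1415] yawY -94.5 j7 -1.75 F [-0.1 -0.1  0.8] w 0.046 | shift [ 0.0033 -0.0013  0.1195] n 3.0 turn 0.002 or -3.14
```

```bash
python3 -m pendant '[[0.003,-0.001,0.03,0],[0,0,0.03,0],[0,0,0.025,0],[0,0,0.015,0],[0,0,0.01,0],[0,0,0.0095,0],[0,0,0,0],[0,0,0,0]]'
python3 - <<'E'
from h import *
to(.592,.144,.0213,85.4)
E
```

```text
time: 17.82
ee_pos: [0.5922, 0.144, 0.0231]
eef_rot: [0.999, -0.037, 0.0, -0.0]
ft_force: [-0.1, -0.0, -0.7]
width: 0.046
grip_force: 25.0
t 17.8 tcp [0.5922 0.144  0.0231] yawY -94.2 j7 -1.67 F [-0.1 -0.  -0.7] w 0.046 | shift [-0.0002  0.0001  0.0018] n 1.0 turn 0.007 or -3.135
```

```bash
python3 -m pendant '[[0,0,0.0018,0],[0,0,0,0],[0,0,0,0]]'
python3 -m pendant '[[0,0,0,0],[0,0,0,0],[0,0,0,0],[0,0,0,0]]' 0.7
python3 -m pendant '[[0,0,-0.02,0],[0,0,-0.035,0],[0,0,-0.035,0],[0,0,-0.035,0],[-0.03,0,-0.035,0],[-0.035,0,-0.03,0],[-0.035,0,0,0],[0,0,0,0]]'
python3 - <<'E'
from h import *
to(.702,.209,.25,-4.3)
c=cam('wrist','w5.png')
for d in r.outline_of('unit0','wrist')[:4]: print(round(d['score'],2),np.array(d['bbox']).round())
E
```

```text
time: 18.07
ee_pos: [0.5921, 0.1442, 0.0214]
eef_rot: [0.999, -0.037, 0.0, -0.0]
ft_force: [0.2, 0.2, 0.4]
width: 0.0461
grip_force: 25.0
time: 18.4
ee_pos: [0.592, 0.1441, 0.0211]
eef_rot: [0.999, -0.037, 0.0, -0.0]
ft_force: [-0.5, 0.0, -0.3]
width: 0.0593
grip_force: 0.0
time: 19.07
ee_pos: [0.4943, 0.1516, 0.2057]
eef_rot: [0.999, -0.036, -0.001, -0.002]
ft_force: [-0.4, 1.2, -0.4]
width: 0.0607
grip_force: 0.0
t 19.1 tcp [0.4943 0.1516 0.2057] yawY -94.2 j7 -1.95 F [-0.4  1.2 -0.4] w 0.0607 | shift [ 0.203  -0.0725 -0.0444] n 6.0 turn -1.568 or 1.573
0.97 [321.  98.  44.  58.]
0.86 [186. 104.  44.  61.]
0.83 [285. 227.  50.  58.]
```

View pics/w5.png

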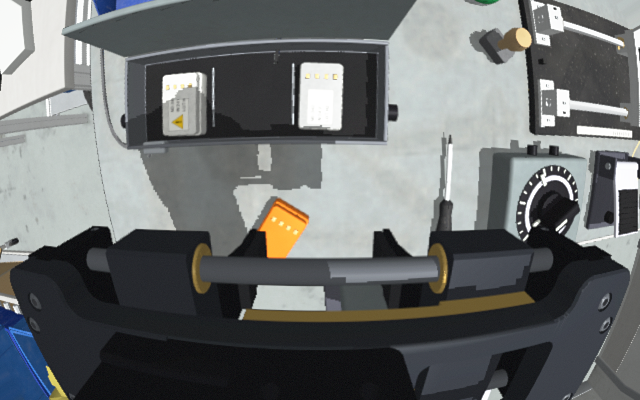

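Both modules lie flat in the box, at (186,104) and (321,98). Now back to the handle to close the lid.

```bash
python3 -m pendant '[[0.0,0,-0.03,0],[0.0339,-0.0121,-0.0144,0],[0.0339,-0.0121,0,0],[0.0339,-0.0121,0,0],[0.0339,-0.0121,0,0],[0.0339,-0.0121,0,0],[0.0339,-0.0121,0,0]]' 0.3
python3 -m pendant '[[0,0,0,-0.12],[0,0,0,-0.12],[0,0,0,-0.12],[0,0,0,-0.12],[0,0,0,-0.12],[0,0,0,-0.12],[0,0,0,-0.12]]'
python3 -m pendant '[[0,0,0,-0.12],[0,0,0,-0.12],[0,0,0,-0.12],[0,0,0,-0.12],[0,0,0,-0.12],[0,0,0,-0.12],[0,0,0,0],[0,0,0,0]]'
python3 - <<'E'
from h import *
to(.7016,.2088,.1143,-4.3)
E
```

```text
time: 19.75
ee_pos: [0.7088, 0.2087, 0.2471]
eef_rot: [0.999, -0.037, -0.001, 0.0]
ft_force: [-0.2, -0.1, 1.6]
width: 0.028
grip_force: 0.0
time: 20.33
ee_pos: [0.7075, 0.2078, 0.2475]
eef_rot: [0.927, 0.376, -0.001, 0.0]
ft_force: [-0.4, -0.7, -0.1]
width: 0.0264
grip_force: 0.0
time: 21.0
ee_pos: [0.7072, 0.2078, 0.2479]
eef_rot: [0.738, 0.675, -0.0, -0.0]
ft_force: [-0.4, -0.2, -0.0]
width: 0.0264
grip_force: 0.0
t 21.0 tcp [0.7072 0.2078 0.2479] yawY -5.1 j7 -0.32 F [-0.4 -0.2 -0. ] w 0.0264 | shift [ 0.0006 -0.0056  0.1336] n 4.0 turn -0.014 or 3.127
```

```bash
python3 -m pendant '[[0,-0.0056,0.02,0],[0,0,0,0],[0,0,0.035,0],[0,0,0.03,0],[0,0,0.02,0],[0,0,0.0145,0],[0,0,0.0145,0],[0,0,0,0]]'
python3 - <<'E'
from h import *
to(.7016,.2088,.1143,-4.3)
E
python3 -m pendant '[[0,0,0,0],[0,0,0,0],[0,0,0,0],[0,0,0,0],[0,0,0,0],[0,0,0,0]]' 0 25
python3 - <<'E'
from h import *
to(.7016,.2088,.1143,-4.3)
# reverse arc from th=1.6 in .12 steps
rr=np.hypot(78,42);a0=np.arctan2(42,78)
th=np.linspace(1.6,0,14);x=-rr*np.cos(a0+th);z=rr*np.sin(a0+th)
print(np.c_[np.diff(x),-np.diff(z)].round(1).tolist())
E
```

```text
time: 21.67
ee_pos: [0.6998, 0.2085, 0.1117]
eef_rot: [0.737, 0.676, -0.002, -0.001]
ft_force: [-1.1, 0.5, -0.1]
width: 0.0261
grip_force: 0.0
t 21.7 tcp [0.6998 0.2085 0.1117] yawY -5.0 j7 -0.3 F [-1.1  0.5 -0.1] w 0.0261 | shift [ 0.0005  0.0017 -0.0026] n 1.0 turn -0.012 or 3.13
time: 22.17
ee_pos: [0.7018, 0.2089, 0.1164]
eef_rot: [0.737, 0.676, 0.001, 0.0]
ft_force: [0.3, 0.6, 4.7]
width: 0.01
grip_force: 25.0
t 22.2 tcp [0.7018 0.2089 0.1164] yawY -4.9 j7 -0.3 F [0.3 0.6 4.7] w 0.01 | shift [-0.0002 -0.0001  0.0021] n 1.0 turn -0.01 or 3.132
[[-9.8, -4.9], [-10.3, -3.6], [-10.6, -2.3], [-10.8, -1.0], [-10.9, 0.3], [-10.8, 1.7], [-10.5, 3.0], [-10.0, 4.2], [-9.4, 5.4], [-8.7, 6.6], [-7.8, 7.6], [-6.8, 8.5], [-5.7, 9.3]]
```

```bash
python3 -m pendant '[[0,-0.0098,-0.0049,0],[0,-0.0103,-0.0036,0],[0,-0.0106,-0.0023,0],[0,-0.0108,-0.001,0]]' 0 30
python3 -m pendant '[[0,-0.0109,0.0003,0],[0,-0.0108,0.0017,0],[0,-0.0105,0.003,0],[0,-0.01,0.0042,0]]'
python3 -m pendant '[[0,-0.0094,0.0054,0],[0,-0.0087,0.0066,0],[0,-0.0078,0.0076,0],[0,-0.0068,0.0085,0]]'
python3 -m pendant '[[0,-0.0057,0.0093,0],[0,0,0.002,0],[0,0,0,0]]'
python3 - <<'E'
from h import *
to(.5783,.219,.0805,-4.3)
E
```

```text
time: 22.5
ee_pos: [0.6625, 0.2122, 0.13]
eef_rot: [0.737, 0.676, 0.003, 0.002]
ft_force: [6.2, 0.3, 5.4]
width: 0.0101
grip_force: 30.0
time: 22.83
ee_pos: [0.6193, 0.2158, 0.1206]
eef_rot: [0.737, 0.676, 0.002, 0.001]
ft_force: [-0.8, -1.0, 11.1]
width: 0.0099
grip_force: 30.0
time: 23.17
ee_pos: [0.5842, 0.2186, 0.0908]
eef_rot: [0.737, 0.676, 0.0, -0.0]
ft_force: [-7.1, -1.6, 8.5]
width: 0.0096
grip_force: 30.0
time: 23.42
ee_pos: [0.5761, 0.2192, 0.0774]
eef_rot: [0.736, 0.677, -0.003, -0.002]
ft_force: [-12.7, -1.2, 3.6]
width: 0.0097
grip_force: 29.5
t 23.4 tcp [0.5761 0.2192 0.0774] yawY -4.8 j7 -0.39 F [-12.7  -1.2   3.6] w 0.0097 | shift [-0.0001  0.0022 -0.0031] n 1.0 turn -0.009 or 3.132
```

```bash
python3 -m pendant '[[0,0,0.002,0],[0,0,0,0],[0,0,0,0]]'
python3 -m pendant '[[0,0.001,0.002,0],[0,0,0,0],[0,0,0,0]]'
```

```text
time: 23.67
ee_pos: [0.5761, 0.2193, 0.077]
eef_rot: [0.736, 0.677, -0.003, -0.002]
ft_force: [-21.0, -4.2, 20.4]
width: 0.0093
grip_force: 28.2
time: 23.92
ee_pos: [0.5762, 0.2197, 0.0756]
eef_rot: [0.736, 0.677, -0.003, -0.003]
ft_force: [-27.2, -3.6, 28.5]
width: 0.0096
grip_force: 27.9
```

```bash
python3 -m pendant '[[0,0.001,-0.003,0],[0,0,0,0],[0,0,0,0],[0,0,0,0],[0,0,0,0],[0,0,0,0],[0,0,0,0]]' 0.6
python3 -m pendant '[[0,0,-0.02,0],[0,0,-0.03,0],[0,0,-0.03,0],[-0.035,-0.01,0,0],[-0.035,0,0,0],[-0.03,0,0,0],[0,0,0,0]]' 0
python3 - <<'E'
from h import *
to(.556,.122,.070,-4.3)
E
```

```text
time: 24.5
ee_pos: [0.5816, 0.2189, 0.0773]
eef_rot: [0.737, 0.676, 0.0, 0.0]
ft_force: [-0.4, -0.1, -0.0]
width: 0.0472
grip_force: 0.0
time: 25.08
ee_pos: [0.5632, 0.1126, 0.1579]
eef_rot: [0.739, 0.673, -0.0, 0.001]
ft_force: [0.2, -0.3, 0.8]
width: 0.0131
grip_force: 0.0
t 25.1 tcp [0.5632 0.1126 0.1579] yawY -5.3 j7 -0.27 F [ 0.2 -0.3  0.8] w 0.0131 | shift [ 0.0089 -0.0081  0.0879] n 3.0 turn -0.018 or 3.123
```

```bash
python3 -m pendant '[[0,-0.005,0.03,0],[0,0,0.03,0],[0,0,0.02,0],[0,0,0.008,0],[0,0,0,0],[0,0,0,0]]'
python3 -m pendant '[[0,0,0.004,0],[0,0,0,0],[0,0,0,0]]'
python3 -m pendant '[[0,0,0.003,0],[0,0,0,0],[0,0,0,0]]'
```

```text
time: 25.58
ee_pos: [0.5584, 0.1207, 0.07]
eef_rot: [0.737, 0.676, 0.0, 0.0]
ft_force: [-0.1, -0.0, 0.8]
width: 0.0002
grip_force: 0.0
time: 25.83
ee_pos: [0.5585, 0.1208, 0.0661]
eef_rot: [0.737, 0.676, 0.001, 0.0]
ft_force: [-0.4, 0.2, -0.0]
width: 0.0005
grip_force: 0.0
time: 26.08
ee_pos: [0.5588, 0.1208, 0.0648]
eef_rot: [0.737, 0.676, 0.001, -0.0]
ft_force: [-7.1, -1.3, 22.4]
width: 0.0005
grip_force: 10.9
```

The lid is shut, with the contact at 54 mm. On to the console.

```bash
python3 -m pendant '[[0,0,-0.035,0],[0,0,-0.04,0],[0,0,-0.04,0],[0,0,-0.04,0]]' 0
python3 -m pendant '[[-0.033,-0.0099,0,0],[-0.033,-0.0099,0,0],[-0.033,-0.0099,0,0],[-0.033,-0.0099,0,0],[-0.033,-0.0099,0,0],[-0.033,-0.0099,0,0],[-0.033,-0.0099,0,0],[-0.033,-0.0099,0,0]]' 1
python3 -m pendant '[[0,0,0,-0.12],[0,0,0,-0.12],[0,0,0,-0.12],[0,0,0,-0.12],[0,0,0,-0.12],[0,0,0,-0.12],[0,0,0,-0.12],[0,0,0,0]]'
python3 - <<'E'
from h import *
to(.457,-.135,.15,43.5)
c=cam('wrist','w6.png')
np.save('w6c.npy',[c['xyz'],c['attitude']],allow_pickle=True) if 0 else None
import pickle;pickle.dump(c,open('w6.pkl','wb'))
print(w2px(c,(.457,-.135,.052),True))
for t in('knob','limit_ring','limit_mark','pointer'):print(t,[(round(d['score'],2),np.array(d['bbox']).round()) for d in r.outline_of(t,'wrist')[:2]])
cv2.imwrite('pics/w6c.png',cv2.resize(c['img'][80:280,200:440,::-1],None,fx=3,fy=3,interpolation=cv2.INTER_CUBIC))
E
```

```text
time: 26.42
ee_pos: [0.5577, 0.1203, 0.2195]
eef_rot: [0.737, 0.676, 0.0, 0.0]
ft_force: [1.1, -0.1, 0.6]
width: 0.0004
grip_force: 0.0
time: 27.08
ee_pos: [0.4559, -0.1372, 0.2177]
eef_rot: [0.737, 0.676, 0.001, 0.0]
ft_force: [0.2, -0.2, 0.4]
width: 0.0463
grip_force: 0.0
time: 27.75
ee_pos: [0.4567, -0.1358, 0.2176]
eef_rot: [0.394, 0.919, 0.0, 0.0]
ft_force: [-0.7, -0.4, 0.2]
width: 0.0865
grip_force: 0.0
t 27.8 tcp [ 0.4567 -0.1358  0.2176] yawY 43.6 j7 0.95 F [-0.7 -0.4  0.2] w 0.0865 | shift [0.0004 0.0007 0.0676] n 2.0 turn 0.002 or -3.14
(np.float64(320.2479642217447), np.float64(187.03447485863023))
knob [(0.57, array([314., 188.,  48.,  66.]))]
limit_ring [(0.66, array([317., 184.,  88.,  80.]))]
limit_mark [(0.64, array([320., 183.,  89.,  79.]))]
pointer [(0.95, array([317., 185.,  45.,  66.]))]
```

View pics/w6c.png

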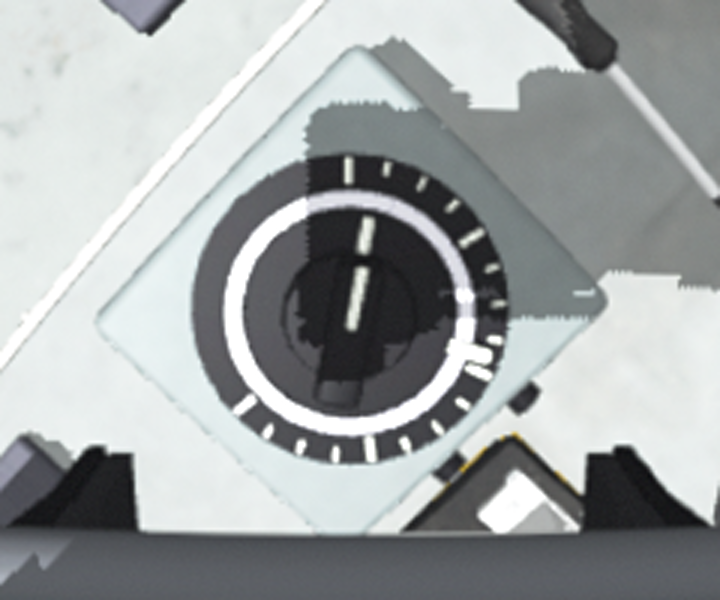

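The knob's pointer tip is at crop (369,218), just past the zero tick at (348,170). The tab is at crop (470,352), with its inner end near (455,346).

Run:
```python
from h import *
import pickle;c=pickle.load(open('w6.pkl','rb'))
f=lambda x,y,z:px2w(c,200+(x-1)/3,80+(y-1)/3,z,True)[:2]
# ring inner & outer edge pts (crop), z .057
pts=np.array([f(*p,.057) for p in((225,312),(475,300),(350,190),(350,435),(265,222),(258,398),(436,225),(430,402))])
A=np.c_[2*pts,np.ones(len(pts))];s=np.linalg.lstsq(A,(pts**2).sum(1),rcond=None)[0];C=s[:2]
print('ctr',C.round(4),'r',np.sqrt(s[2]+C@C).round(4))
for n,p,z in(('tip',(369,218),.058),('lineo',(364,252),.062),('bar o',(361,268),.091),('bar i',(352,328),.091),('tab out',(490,358),.056),('tab in',(453,347),.056),('tick0',(348,170),.0525),('tickend',(240,406),.0525)):
    q=f(*p,z)-C;print(n,(q+C).round(4),'r',np.hypot(*q).round(4),'ang',np.degrees(np.arctan2(q[1],q[0])).round(1))
cr=[f(*p,.052) for p in((360,46),(605,300),(355,535),(98,322))];print('corner',np.round(cr,3).tolist(),np.mean(cr,0))
```

```text
ctr [ 0.4514 -0.1356] r 0.0432
tip [ 0.4331 -0.1064] r 0.0345 ang 122.1
lineo [ 0.4394 -0.1155] r 0.0234 ang 120.8
bar o [ 0.4391 -0.1167] r 0.0226 ang 123.1
bar i [ 0.45   -0.1321] r 0.0038 ang 112.6
tab out [ 0.4978 -0.1126] r 0.0518 ang 26.4
tab in [ 0.4855 -0.1188] r 0.038 ang 26.3
tick0 [ 0.417  -0.0998] r 0.0497 ang 133.9
tickend [ 0.4465 -0.1874] r 0.052 ang -95.4
corner [[0.391, -0.066], [0.514, -0.069], [0.512, -0.196], [0.388, -0.2]] [ 0.45114295 -0.13288731]
```

```bash
python3 -m pendant '[[0.0043,-0.0034,0.02,0],[0,0,0.02,0.1],[0,0,0.03,0.094],[0,0,0.03,0],[0,0,0.025,0],[0,0,0.016,0],[0,0,0,0],[0,0,0,0]]' 0.5
python3 - <<'E'
from h import *
to(.4512,-.135,.076,32.5)
E
```

```text
time: 28.67
ee_pos: [0.4509, -0.1351, 0.0762]
eef_rot: [0.484, 0.875, -0.001, -0.001]
ft_force: [0.6, 0.0, 1.0]
width: 0.0459
grip_force: 0.0
t 28.7 tcp [ 0.4509 -0.1351  0.0762] yawY 32.1 j7 0.87 F [0.6 0.  1. ] w 0.0459 | shift [-0.0001  0.0003  0.0002] n 1.0 turn -0.008 or 3.134
```

```bash
python3 -m pendant '[[0,0,0,0],[0,0,0,0],[0,0,0,0],[0,0,0,0],[0,0,0,0],[0,0,0,0]]' 0 20
python3 -m pendant '[[0,0,0,0.1],[0,0,0,0.1],[0,0,0,0.1],[0,0,0,0.1],[0,0,0,0.1],[0,0,0,0.1],[0,0,0,0.1]]'
python3 -m pendant '[[0,0,0,0.1],[0,0,0,0.1],[0,0,0,0.1],[0,0,0,0.1],[0,0,0,0.1],[0,0,0,0.1],[0,0,0,0],[0,0,0,0]]'
python3 - <<'E'
from h import *
to(.4512,-.135,.076,-63.6)
c=cam('wrist')
import pickle;pickle.dump(c,open('w7.pkl','wb'))
cv2.imwrite('pics/w7c.png',cv2.resize(c['img'][100:280,200:440,::-1],None,fx=3.3,fy=3.3,interpolation=cv2.INTER_CUBIC))
E
```

```text
time: 29.17
ee_pos: [0.4515, -0.1348, 0.0767]
eef_rot: [0.484, 0.875, 0.0, 0.0]
ft_force: [-0.6, 0.6, 4.3]
width: 0.0148
grip_force: 20.0
time: 29.75
ee_pos: [0.4523, -0.1347, 0.0767]
eef_rot: [0.756, 0.655, 0.001, 0.001]
ft_force: [3.6, 1.3, -2.2]
width: 0.0151
grip_force: 20.0
time: 30.42
ee_pos: [0.4528, -0.1349, 0.0767]
eef_rot: [0.915, 0.404, 0.001, 0.001]
ft_force: [7.2, -0.6, -5.2]
width: 0.0147
grip_force: 20.0
t 30.4 tcp [ 0.4528 -0.1349  0.0767] yawY -42.4 j7 -0.39 F [ 7.2 -0.6 -5.2] w 0.0147 | shift [-0.0012 -0.0012  0.0007] n 1.0 turn 0.371 or -2.771
```

View pics/w7c.png

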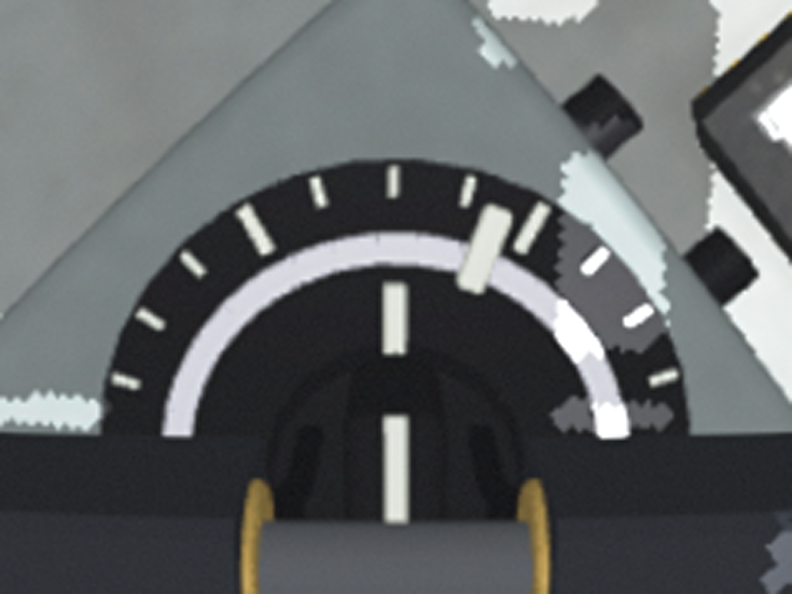

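The view is clear: the pointer tip is at crop (395,285), the tab's inner end at (472,287) and its outer end at (497,212).

Run:
```python
from h import *
import pickle;c=pickle.load(open('w7.pkl','rb'))
f=lambda x,y,z:px2w(c,200+x/3.3,100+y/3.3,z,True)[:2]
pts=np.array([f(*p,.0545) for p in((163,432),(215,325),(300,255),(390,235),(550,280),(595,335),(628,425))])
A=np.c_[2*pts,np.ones(len(pts))];s=np.linalg.lstsq(A,(pts**2).sum(1),rcond=None)[0];C=s[:2]
print('ctr',C.round(4),'r',np.sqrt(s[2]+C@C).round(4))
for C in(C,np.array([.4512,-.135])):
  for n,p,z in(('tip',(395,285),.056),('line',(395,352),.062),('tab in',(472,289),.057),('tab out',(498,211),.057),('tick90',(393,182),.0525),('tick',(532,228),.0525)):
    q=f(*p,z)-C;print(n,'r',np.hypot(*q).round(4),'ang',np.degrees(np.arctan2(q[1],q[0])).round(1))
```

```text
ctr [ 0.4518 -0.1369] r 0.0435
tip r 0.0349 ang 48.9
line r 0.0246 ang 49.4
tab in r 0.0366 ang 27.7
tab out r 0.0508 ang 28.5
tick90 r 0.0523 ang 48.8
tick r 0.0501 ang 20.0
tip r 0.0339 ang 45.9
line r 0.0236 ang 45.2
tab in r 0.0363 ang 24.5
tab out r 0.0505 ang 26.2
tick90 r 0.0513 ang 46.9
tick r 0.0501 ang 17.7
```

```bash
python3 -m pendant '[[0,0,0,0.09],[0,0,0,0.09],[0,0,0,0.08],[0,0,0,0.07],[0,0,0,0],[0,0,0,0],[0,0,0,0]]'
python3 - <<'E'
from h import *
to(.4512,-.135,.076,-63.6)
c=cam('wrist')
cv2.imwrite('pics/w8c.png',cv2.resize(c['img'][140:240,260:390,::-1],None,fx=6,fy=6,interpolation=cv2.INTER_CUBIC))
E
```

```text
time: 31.05
ee_pos: [0.453, -0.1352, 0.0767]
eef_rot: [0.969, 0.248, 0.002, 0.001]
ft_force: [9.1, -2.6, -6.1]
width: 0.0151
grip_force: 20.0
t 31.1 tcp [ 0.453  -0.1352  0.0767] yawY -61.2 j7 -0.7 F [ 9.1 -2.6 -6.1] w 0.0151 | shift [-0.0015 -0.0011  0.0007] n 1.0 turn 0.041 or -3.1
```

View pics/w8c.png

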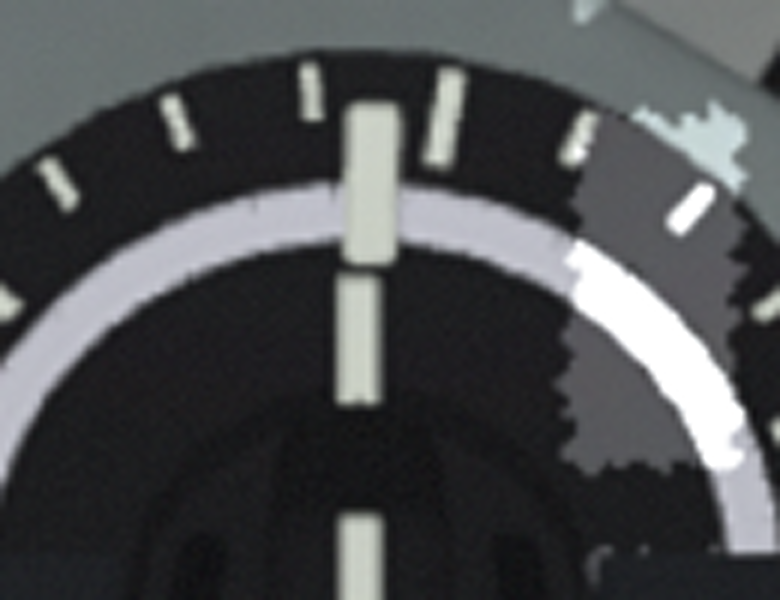

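The pointer (358) stands about 11 px, or 0.03 rad, short of the tab centre (370). One more small turn.

```bash
python3 -m pendant '[[0,0,0,0.026],[0,0,0,0],[0,0,0,0],[0,0,0,0]]'
python3 - <<'E'
from h import *
to(.4512,-.135,.076,-63.6)
c=cam('wrist')
cv2.imwrite('pics/w9c.png',cv2.resize(c['img'][140:240,260:390,::-1],None,fx=6,fy=6,interpolation=cv2.INTER_CUBIC))
E
```

```text
time: 31.43
ee_pos: [0.453, -0.1353, 0.0768]
eef_rot: [0.972, 0.236, 0.002, 0.001]
ft_force: [9.2, -2.6, -7.6]
width: 0.0147
grip_force: 20.0
t 31.4 tcp [ 0.453  -0.1353  0.0768] yawY -62.7 j7 -0.73 F [ 9.2 -2.6 -7.6] w 0.0147 | shift [-0.0015 -0.0011  0.0008] n 1.0 turn 0.015 or -3.126
```

View pics/w9c.png

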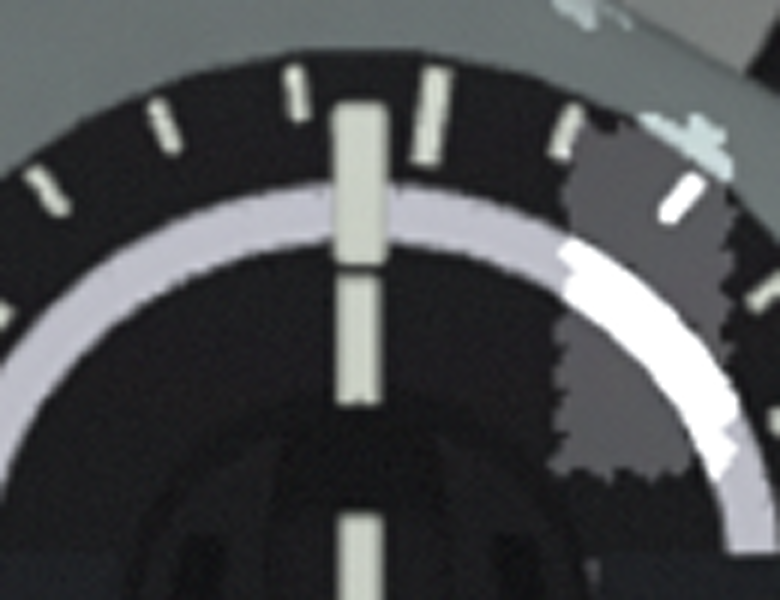

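The pointer now lines up with the tab (359 against 361). Releasing and going to the treadle.

```bash
python3 -m pendant '[[0.001,0.0007,0,0],[0,0,0,0],[0,0,0,0]]'
python3 -m pendant '[[0,0,0,0],[0,0,0,0],[0,0,0,0],[0,0,0,0],[0,0,0,0]]' 0.5
python3 -m pendant '[[0,0,-0.02,0],[0,0,-0.03,0],[0,0,-0.035,0],[0,0,-0.035,0],[0,0,0,0]]'
python3 - <<'E'
from h import *
to(.418,-.331,.12)
c=cam('wrist')
cv2.imwrite('pics/w10c.png',cv2.resize(c['img'][90:240,200:440,::-1],None,fx=3.3,fy=3.3,interpolation=cv2.INTER_CUBIC))
c=cam('top')
for t in('treadle','tread_pad','treadle_base'):
  for d in r.outline_of(t,'top')[:1]:
    q=quad(d['mask']);print(t,round(d['score'],2),np.array([px2w(c,u,v,.06)[:2] for u,v in q]).round(3).tolist())
E
```

```text
time: 31.73
ee_pos: [0.4532, -0.1353, 0.0767]
eef_rot: [0.972, 0.236, 0.001, 0.0]
ft_force: [3.2, -2.0, 1.5]
width: 0.015
grip_force: 20.0
time: 32.15
ee_pos: [0.4521, -0.135, 0.0761]
eef_rot: [0.972, 0.236, -0.0, -0.0]
ft_force: [0.1, 0.3, -0.0]
width: 0.0394
grip_force: 0.0
time: 32.57
ee_pos: [0.455, -0.136, 0.2019]
eef_rot: [0.972, 0.235, 0.004, 0.0]
ft_force: [1.2, -0.6, 0.1]
width: 0.0434
grip_force: 0.0
t 32.6 tcp [ 0.455  -0.136   0.2019] yawY -62.8 j7 -0.9 F [ 1.2 -0.6  0.1] w 0.0434 | shift [-0.1228  0.1563  0.0814] n 6.0 
treadle 0.61 [[0.504, -0.293], [0.502, -0.369], [0.393, -0.364], [0.395, -0.289]]
tread_pad 0.63 [[0.504, -0.288], [0.507, -0.362], [0.394, -0.366], [0.39, -0.292]]
treadle_base 0.68 [[0.52, -0.272], [0.517, -0.376], [0.39, -0.37], [0.392, -0.267]]
```

View pics/w10c.png

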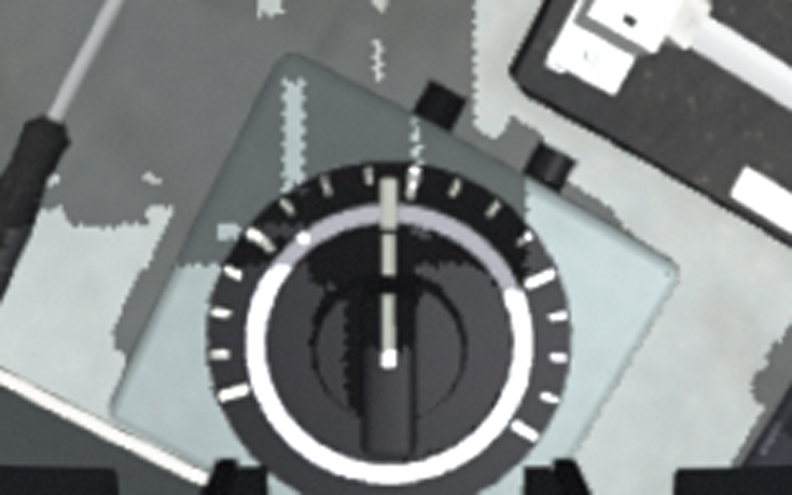

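The pointer is still on the tab after release. Moving over the treadle pad with the fingers closed.

```bash
python3 -m pendant '[[-0.0244,0.031,0,0],[-0.0244,0.031,0,0],[-0.0244,0.031,0,0],[-0.0244,0.031,0,0],[-0.0244,0.031,0,0],[0,0,0,0],[0,0,0,0]]' 0
python3 -m pendant '[[0,0,0.03,0],[0,0,0.03,0],[0,0,0.03,0],[0,0,0.015,0],[0,0,0,0],[0,0,0,0]]'
python3 - <<'E'
from h import *
to(.418,-.329,.077)
E
```

```text
time: 33.4
ee_pos: [0.4125, -0.3314, 0.1949]
eef_rot: [0.973, 0.233, -0.002, 0.0]
ft_force: [0.6, -0.4, -0.6]
width: 0.0052
grip_force: 0.0
time: 33.9
ee_pos: [0.4148, -0.3276, 0.0907]
eef_rot: [0.972, 0.236, -0.001, -0.001]
ft_force: [-0.2, -0.6, -0.2]
width: 0.0004
grip_force: 0.0
t 33.9 tcp [ 0.4148 -0.3276  0.0907] yawY -62.7 j7 -0.2 F [-0.2 -0.6 -0.2] w 0.0004 | shift [0.0023 0.0028 0.0137] n 1.0
```

```bash
python3 -m pendant '[[0.0023,0.0028,0.01,0],[0,0,0.006,0],[0,0,0.005,0],[0,0,0.005,0],[0,0,0.005,0],[0,0,0,0],[0,0,0,0]]'
python3 -m pendant '[[0,0,0.003,0],[0,0,0.002,0],[0,0,0,0],[0,0,0,0]]'
python3 -m pendant '[[0,0,0.002,0],[0,0,0,0],[0,0,0,0]]'
```

```text
time: 34.48
ee_pos: [0.4178, -0.3304, 0.0604]
eef_rot: [0.972, 0.235, -0.0, -0.0]
ft_force: [-4.1, 1.5, 8.1]
width: 0.0001
grip_force: 3.6
time: 34.82
ee_pos: [0.4175, -0.3306, 0.0555]
eef_rot: [0.972, 0.235, -0.0, -0.0]
ft_force: [-5.2, 0.8, 9.1]
width: 0.0005
grip_force: 4.4
time: 35.07
ee_pos: [0.4174, -0.3306, 0.0536]
eef_rot: [0.972, 0.235, -0.0, -0.0]
ft_force: [-5.4, 1.5, 10.0]
width: 0.0003
grip_force: 4.7
```

Almost at the stop. I push until the force jumps.

```bash
python3 -m pendant '[[0,0,0.002,0],[0,0,0,0],[0,0,0,0]]'
python3 -m pendant '[[0,0,0.002,0],[0,0,0,0],[0,0,0,0]]'
python3 -m pendant '[[0,0,0.002,0],[0,0,0,0],[0,0,0,0]]'
```

```text
time: 35.32
ee_pos: [0.4175, -0.3307, 0.0527]
eef_rot: [0.972, 0.235, -0.0, -0.001]
ft_force: [-11.7, 5.0, 26.7]
width: 0.0002
grip_force: 13.0
time: 35.57
ee_pos: [0.4174, -0.3308, 0.052]
eef_rot: [0.972, 0.235, 0.0, -0.001]
ft_force: [-18.4, 12.1, 49.1]
width: 0.0006
grip_force: 24.7
time: 35.82
ee_pos: [0.4174, -0.3309, 0.0514]
eef_rot: [0.972, 0.235, 0.001, -0.002]
ft_force: [-24.4, 19.3, 73.3]
width: 0.0003
grip_force: 36.4
```

```bash
python3 -m pendant '[[0,0,-0.0035,0],[0,0,0,0],[0,0,0,0],[0,0,0,0],[0,0,0,0],[0,0,0,0],[0,0,0,0],[0,0,0,0]]'
python3 -m pendant '[[0,0,0,0],[0,0,0,0],[0,0,0,0],[0,0,0,0],[0,0,0,0],[0,0,0,0],[0,0,0,0],[0,0,0,0]]' >/dev/null
python3 -m pendant '[[0,0,0,0],[0,0,0,0],[0,0,0,0],[0,0,0,0],[0,0,0,0],[0,0,0,0],[0,0,0,0],[0,0,0,0]]' >/dev/null
python3 -m pendant '[[0,0,0,0],[0,0,0,0],[0,0,0,0],[0,0,0,0],[0,0,0,0],[0,0,0,0],[0,0,0,0],[0,0,0,0]]' >/dev/null
python3 -m pendant '[[0,0,0,0],[0,0,0,0],[0,0,0,0],[0,0,0,0],[0,0,0,0],[0,0,0,0],[0,0,0,0],[0,0,0,0]]' >/dev/null
python3 -m pendant '[[0,0,0,0],[0,0,0,0],[0,0,0,0],[0,0,0,0],[0,0,0,0],[0,0,0,0],[0,0,0,0],[0,0,0,0]]' >/dev/null
python3 -m pendant '[[0,0,0,0],[0,0,0,0],[0,0,0,0],[0,0,0,0],[0,0,0,0],[0,0,0,0],[0,0,0,0],[0,0,0,0]]'
```

```text
time: 36.48
ee_pos: [0.4178, -0.3309, 0.0525]
eef_rot: [0.972, 0.235, 0.0, -0.0]
ft_force: [-10.8, 6.0, 30.3]
width: 0.0007
grip_force: 14.9
time: 40.48
ee_pos: [0.4178, -0.3309, 0.0525]
eef_rot: [0.972, 0.235, 0.0, -0.0]
ft_force: [-10.9, 6.2, 29.9]
width: 0.0003
grip_force: 14.9
```

```bash
python3 -m pendant '[[0,0,-0.01,0],[0,0,-0.01,0],[0,0,-0.02,0],[0,0,-0.03,0],[0,0,-0.035,0],[0,0,-0.035,0],[0,0,0,0],[0,0,0,0]]'
python3 - <<'E'
from h import *
to(.452,-.135,.19,-62.7)
E
python3 -m pendant '[[0.024,-0.031,0,0],[0.024,-0.031,0,0],[0.024,-0.031,0,0],[0.024,-0.031,0,0],[0.024,-0.031,0,0],[0,0,0,0],[0,0,0,0]]' 0.5
python3 - <<'E'
from h import *
to(.452,-.135,.076,-62.7)
E
```

```text
time: 41.15
ee_pos: [0.4193, -0.3305, 0.1924]
eef_rot: [0.972, 0.236, 0.002, 0.001]
ft_force: [-0.4, 0.1, -0.9]
width: 0.0006
grip_force: 0.0
t 41.1 tcp [ 0.4193 -0.3305  0.1924] yawY -62.7 j7 -0.3 F [-0.4  0.1 -0.9] w 0.0006 | shift [ 0.1187 -0.1588  0.0024] n 5.0 turn -0.0 or 3.141
time: 41.73
ee_pos: [0.4539, -0.1347, 0.1898]
eef_rot: [0.971, 0.238, -0.001, -0.001]
ft_force: [0.0, -1.4, 0.4]
width: 0.0385
grip_force: 0.0
t 41.7 tcp [ 0.4539 -0.1347  0.1898] yawY -62.4 j7 -0.89 F [ 0.  -1.4  0.4] w 0.0385 | shift [-0.0017 -0.0004  0.1138] n 3.0 turn 0.005 or -3.137
```

```bash
python3 -m pendant '[[-0.0017,-0.0004,0.03,0],[0,0,0.035,0],[0,0,0.03,0],[0,0,0.0185,0],[0,0,0,0],[0,0,0,0]]' 0.5
python3 -m pendant '[[0,0,0,0],[0,0,0,0],[0,0,0,0],[0,0,0,0],[0,0,0,0],[0,0,0,0]]' 0 20
python3 -m pendant '[[0,0,0,-0.1],[0,0,0,-0.1],[0,0,0,-0.1],[0,0,0,-0.1],[0,0,0,-0.1],[0,0,0,-0.1],[0,0,0,-0.1],[0,0,0,-0.1]]'
python3 -m pendant '[[0,0,0,-0.1],[0,0,0,-0.1],[0,0,0,-0.1],[0,0,0,-0.1],[0,0,0,-0.1],[0,0,0,-0.1],[0,0,0,-0.1],[0,0,0,-0.1]]'
python3 -m pendant '[[0,0,0,-0.1],[0,0,0,-0.08],[0,0,0,0],[0,0,0,0]]'
python3 - <<'E'
from h import *
to(.4512,-.135,.076,43.9);print(r.read_state()['torque'])
E
```

```text
time: 42.23
ee_pos: [0.451, -0.1394, 0.0763]
eef_rot: [0.972, 0.234, -0.002, 0.0]
ft_force: [-0.2, -1.1, -0.7]
width: 0.0436
grip_force: 0.0
time: 42.73
ee_pos: [0.4518, -0.1362, 0.0775]
eef_rot: [0.972, 0.236, -0.0, -0.002]
ft_force: [-5.6, 7.4, 9.3]
width: 0.0148
grip_force: 20.0
time: 43.4
ee_pos: [0.4521, -0.1364, 0.0775]
eef_rot: [0.802, 0.598, 0.0, -0.001]
ft_force: [-4.1, 5.6, 6.9]
width: 0.015
grip_force: 20.0
time: 44.07
ee_pos: [0.4524, -0.1363, 0.0775]
eef_rot: [0.505, 0.863, 0.001, -0.001]
ft_force: [-2.0, 6.0, 2.4]
width: 0.0149
grip_force: 20.0
time: 44.4
ee_pos: [0.4525, -0.1363, 0.0775]
eef_rot: [0.428, 0.904, 0.001, -0.0]
ft_force: [-0.8, 5.6, 3.2]
width: 0.0147
grip_force: 20.0
t 44.4 tcp [ 0.4525 -0.1363  0.0775] yawY 39.4 j7 1.01 F [-0.8  5.6  3.2] w 0.0147 | shift [ 0.0018 -0.0002  0.0015] n 1.0 turn -0.079 or 3.062
[1.31154998 0.21252163 0.05107346]
```

```bash
python3 -m pendant '[[0,0,0,-0.05],[0,0,0,-0.03],[0,0,0,0],[0,0,0,0]]'
python3 -c "
from h import *
to(.4512,-.135,.076,43.9);print(r.read_state()['torque'])"
python3 -m pendant '[[0,0,0,-0.04],[0,0,0,0],[0,0,0,0]]'
python3 -c "
from h import *
to(.4512,-.135,.076,43.9);print(r.read_state()['torque'])"
```

```text
time: 44.73
ee_pos: [0.4525, -0.1363, 0.0775]
eef_rot: [0.391, 0.92, 0.001, -0.0]
ft_force: [-1.1, 5.8, 4.1]
width: 0.0148
grip_force: 20.0
t 44.7 tcp [ 0.4525 -0.1363  0.0775] yawY 43.9 j7 1.09 F [-1.1  5.8  4.1] w 0.0148 | shift [ 0.0018 -0.0001  0.0015] n 1.0 turn 0.0 or -3.141
[1.33692221 0.24446363 0.00679274]
time: 44.98
ee_pos: [0.4526, -0.1364, 0.0775]
eef_rot: [0.373, 0.928, 0.001, -0.0]
ft_force: [0.1, 5.5, 3.3]
width: 0.0153
grip_force: 20.0
t 45.0 tcp [ 0.4526 -0.1364  0.0775] yawY 46.2 j7 1.13 F [0.1 5.5 3.3] w 0.0153 | shift [ 0.002  -0.      0.0015] n 1.0 turn 0.039 or -3.102
[ 1.28863642  0.06982578 -0.47350671]
```

```bash
python3 -m pendant '[[0,0,0,0],[0,0,0,0],[0,0,0,0],[0,0,0,0],[0,0,0,0]]' 0.5
python3 -m pendant '[[0,0,-0.02,0],[0,0,-0.03,0],[0,0,-0.035,0],[0,0,-0.035,0],[0,0,-0.035,0],[0,0,0,0],[0,0,0,0]]'
python3 - <<'E'
from h import *
to(.4512,-.135,.2,43.9)
c=cam('wrist');a=c['img'][100:240,240:400,::-1]
a=cv2.resize(a,None,fx=4,fy=4,interpolation=cv2.INTER_CUBIC)
b=cv2.resize(cam('top')['img'][170:290,160:440,::-1],(640,274),interpolation=cv2.INTER_CUBIC)
b=cv2.resize(b,(466,200))
cv2.imwrite('pics/w11.png',np.vstack([a[:380],np.hstack([b,np.zeros((200,174,3),np.uint8)])]))
E
```

```text
time: 45.4
ee_pos: [0.4522, -0.138, 0.0773]
eef_rot: [0.374, 0.928, -0.0, -0.0]
ft_force: [1.0, 0.0, 0.5]
width: 0.0392
grip_force: 0.0
time: 45.98
ee_pos: [0.4532, -0.1381, 0.234]
eef_rot: [0.374, 0.928, 0.001, 0.002]
ft_force: [-0.9, 0.1, -2.0]
width: 0.0437
grip_force: 0.0
t 46.0 tcp [ 0.4532 -0.1381  0.234 ] yawY 46.1 j7 0.99 F [-0.9  0.1 -2. ] w 0.0437 | shift [0.0037 0.0007 0.0339] n 1.0 turn 0.039 or -3.103
```

View pics/w11.png

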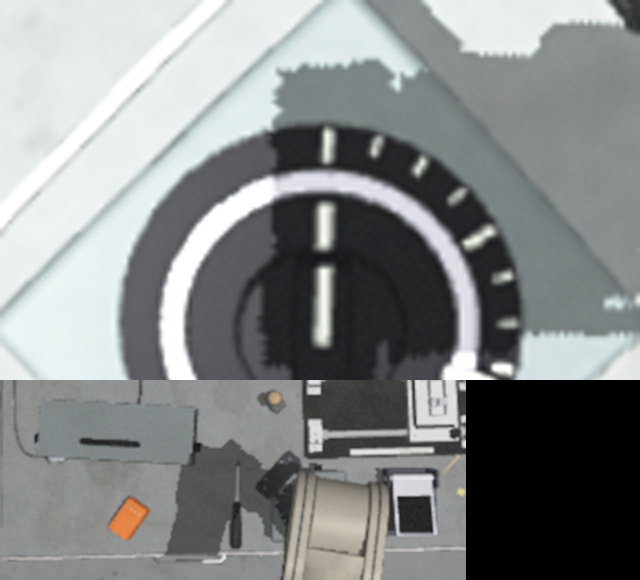

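The pointer (325,205) lines up with the zero tick (328,145). The lid is shut, the treadle is up, and the other things lie undisturbed. Handing in.

```bash
python3 -c "
from bench import r
print(r.close_job())"
```

```text
the job is handed in; nothing more can be done
None
```

I handed the job in at about 46 s: both relay modules present are flat in the shut box, the knob went up to the tab and back to zero, and the treadle was held at its stop for over 4 s; no verdict was returned.

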